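# Ply up rubber pads and hold the hardness gauge on them

### The job

I am checking the hardness of these soft rubber pads, and a single one is too thin for a true reading: make the pile on the steel block three pads high by adding two of the three loose pads, each laid flat and neatly in line on the pad beneath, and leave the third loose pad where it lies. Then lift the dial hardness gauge out of its wooden rest, stand it upright on the white spot of the top pad and press gently, just until its round foot sits flat on the rubber with the pin pushed in. Finish while still holding it there, upright and lightly pressed, so that I can take the reading, and do not disturb the tape measure, the screwdriver or the jar.

Things in the scene. Friction and masses are not known exactly. Their poses are not given: they have to be found in the camera images.
- block: bare steel bench block, 120 (x) x 100 (y) x 20 mm high, fixed to the bench; origin at the centre of its underside, so its top is 20 mm above the origin. The pile stands near the middle of its top.
- pad_base: dark grey square rubber pad, 40 x 40 x 8 mm, 15 g, lying loose on the steel block at the start: the bottom pad of the pile. Origin at its middle (4 mm from either face), z axis through the thickness, x and y along the edges. A white paint spot 12 mm wide marks the centre of both faces.
- pad_a: loose pad like pad_base, lying flat on the bench at the start (centre 4 mm above the bench); any two of pad_a, pad_b and pad_c serve.
- pad_b: loose pad like pad_base, lying flat on the bench
- pad_c: loose pad like pad_base, lying flat on the bench
- rest: light wooden tool rest, 160 (x) x 64 (y) x 38 mm high, fixed; origin at the centre of its underside. A bore 21 mm wide and 26 mm deep, 40 mm along -x from its centre, holds the gauge's foot; short punches stand in the other half, reaching 88 mm above the bench.
- gauge: dial hardness gauge (durometer), 134 mm tall, about 220 g, standing upright in the rest and free to lift straight out. Origin at the centre of the foot's underside (12 mm above the bench while in the rest), z up along the gauge. Round foot 18 mm wide, 15 mm stem, round case 58 mm across and 26 mm thick from 29 to 87 mm up (flat faces look along +-x, white dial on +x), handle on top.
- gauge_grip (a point): where to grip the gauge: on its axis, 110 mm above its origin, in the black rubber handle, which reaches from 84 to 134 mm up and is 22 mm thick along x and 36 mm wide along y, with flat sides (close the fingers along x). Axes as the gauge's.
- gauge_foot (a point): centre of the underside of the gauge's foot (the gauge's origin); the pin comes out here, and the z axis is the gauge's axis
- gauge_pin (a joint): travel of the spring pin into the foot, m: 0 = out (2.5 mm below the foot), 0.0025 = fully in, level with the foot. The spring pushes 0.6 N at 0, 7.6 N at 0.0025; pressing further loads the foot itself, which hardly sinks in (under 0.5 mm at 20 N). Its reading is noisy.
- tape: bystander: yellow and black tape measure, 70 x 36 x 66 mm high, on the bench; origin under its middle
- driver: bystander: screwdriver lying on the bench, about 200 mm long and 26 mm thick; origin under its middle
- jar: bystander: amber glass jar with a red cap, 60 mm across and 75 mm high; origin under its middle

How it is judged:
On the way, in this order (a step that is already met when the one before it is completed fails the run):
1. the pile on the block is three pads high, flat and in line, let go, with the gauge still in its rest (height (world z) of pad_base between 0.0215 and 0.0265 m and horizontal distance between pad_base and block below 0.025 m and ((height (world z) of pad_a between 0.0285 and 0.035 m and horizontal distance between pad_a and pad_base below 0.008 m and (angle between the x axis of pad_a and the x axis of pad_base, either way round below 0.2 rad or angle between the x axis of pad_a and the y axis of pad_base, either way round below 0.2 rad)) or (height (world z) of pad_b between 0.0285 and 0.035 m and horizontal distance between pad_b and pad_base below 0.008 m and (angle between the x axis of pad_b and the x axis of pad_base, either way round below 0.2 rad or angle between the x axis of pad_b and the y axis of pad_base, either way round below 0.2 rad)) or (height (world z) of pad_c between 0.0285 and 0.035 m and horizontal distance between pad_c and pad_base below 0.008 m and (angle between the x axis of pad_c and the x axis of pad_base, either way round below 0.2 rad or angle between the x axis of pad_c and the y axis of pad_base, either way round below 0.2 rad))) and ((height (world z) of pad_a between 0.0365 and 0.043 m and horizontal distance between pad_a and pad_base below 0.008 m and (angle between the x axis of pad_a and the x axis of pad_base, either way round below 0.2 rad or angle between the x axis of pad_a and the y axis of pad_base, either way round below 0.2 rad)) or (height (world z) of pad_b between 0.0365 and 0.043 m and horizontal distance between pad_b and pad_base below 0.008 m and (angle between the x axis of pad_b and the x axis of pad_base, either way round below 0.2 rad or angle between the x axis of pad_b and the y axis of pad_base, either way round below 0.2 rad)) or (height (world z) of pad_c between 0.0365 and 0.043 m and horizontal distance between pad_c and pad_base below 0.008 m and (angle between the x axis of pad_c and the x axis of pad_base, either way round below 0.2 rad or angle between the x axis of pad_c and the y axis of pad_base, either way round below 0.2 rad))) and distance of any of pad_a, pad_b, pad_c from where it was at the start of the episode below 0.03 m and contact force between the fingers and anything else below 0.5 N and distance of gauge from where it was at the start of the episode below 0.02 m), for 0.2 s.
2. the gauge is lifted out of its rest, held by the fingers and clear of the rest (distance of gauge from where it was at the start of the episode above 0.03 m and contact force between the fingers and gauge above 3 N and contact force between gauge and rest below 0.2 N), for 0.1 s.
At the end, for the whole second after the job is handed in: Three flat pads piled on the block, the upper two within 8 mm and 0.2 rad of the bottom one, that within 25 mm of the block's centre, spare moved under 30 mm; gauge still, gripped over 3 N, within 0.06 rad of upright and 6 mm of the top spot, pin in over 1.8 mm, pressing the top pad with 4 to 25 N (height (world z) of pad_base between 0.0215 and 0.0265 m and horizontal distance between pad_base and block below 0.025 m and ((height (world z) of pad_a between 0.0285 and 0.035 m and horizontal distance between pad_a and pad_base below 0.008 m and (angle between the x axis of pad_a and the x axis of pad_base, either way round below 0.2 rad or angle between the x axis of pad_a and the y axis of pad_base, either way round below 0.2 rad)) or (height (world z) of pad_b between 0.0285 and 0.035 m and horizontal distance between pad_b and pad_base below 0.008 m and (angle between the x axis of pad_b and the x axis of pad_base, either way round below 0.2 rad or angle between the x axis of pad_b and the y axis of pad_base, either way round below 0.2 rad)) or (height (world z) of pad_c between 0.0285 and 0.035 m and horizontal distance between pad_c and pad_base below 0.008 m and (angle between the x axis of pad_c and the x axis of pad_base, either way round below 0.2 rad or angle between the x axis of pad_c and the y axis of pad_base, either way round below 0.2 rad))) and ((height (world z) of pad_a between 0.0365 and 0.043 m and horizontal distance between pad_a and pad_base below 0.008 m and (angle between the x axis of pad_a and the x axis of pad_base, either way round below 0.2 rad or angle between the x axis of pad_a and the y axis of pad_base, either way round below 0.2 rad) and horizontal distance between gauge_foot and pad_a below 0.006 m and contact force between gauge and pad_a between 4 and 25 N) or (height (world z) of pad_b between 0.0365 and 0.043 m and horizontal distance between pad_b and pad_base below 0.008 m and (angle between the x axis of pad_b and the x axis of pad_base, either way round below 0.2 rad or angle between the x axis of pad_b and the y axis of pad_base, either way round below 0.2 rad) and horizontal distance between gauge_foot and pad_b below 0.006 m and contact force between gauge and pad_b between 4 and 25 N) or (height (world z) of pad_c between 0.0365 and 0.043 m and horizontal distance between pad_c and pad_base below 0.008 m and (angle between the x axis of pad_c and the x axis of pad_base, either way round below 0.2 rad or angle between the x axis of pad_c and the y axis of pad_base, either way round below 0.2 rad) and horizontal distance between gauge_foot and pad_c below 0.006 m and contact force between gauge and pad_c between 4 and 25 N)) and distance of any of pad_a, pad_b, pad_c from where it was at the start of the episode below 0.03 m and angle between gauge_foot's own z axis and vertical below 0.06 rad and value of joint gauge_pin above 0.0018 m and contact force between the fingers and gauge above 3 N and linear speed of gauge below 0.01 m/s); the arm keeps its last pose, push and grip.
It fails at once if the gauge is jammed down hard (over 40 N on a pad) (contact force between gauge and pad_base above 40 N or contact force between gauge and pad_a above 40 N or contact force between gauge and pad_b above 40 N or contact force between gauge and pad_c above 40 N).
It fails at once if the tape measure, screwdriver or jar is disturbed (moved over 20 mm) (distance of any of tape, driver, jar from where it was at the start of the episode above 0.02 m).
It also fails if it takes over 64 s, if anything falls off the work surface, if the arm or the gripper's body presses on something with over 40 N, if the wrist force passes 120 N, or if a joint passes its speed limit or range.

### The arm

A 6-joint arm with a two-finger parallel gripper is mounted at the origin on the work surface. World frame = base frame: x ahead of the robot, y to its left, z up, the work surface at z = 0. Lengths are in m, angles in rad, forces in N, time in s.
With the tool pointing down it reaches from about 0.375 to 0.9 m from the base axis. Payload 3.1 kg.
Tool frame: the origin (TCP) lies on the centre line of the jaws, within the pads' length; the fingertips stand 14 mm ahead of it and the grasp point (between the pads) lies 5 mm behind it; z points along the fingers, y is the line along which they close (so a half turn about z gives the same grasp; the last joint's range is limited). The gripper opens to 87 mm and grips with 3 to 60 N. Pads are 19 mm wide; open, the fingers measure 117 mm over their backs; the gripper's body (75 mm by 190 mm) begins 51 mm behind the grasp point.
Start: joints at [0.983, 0.527, 1.433, -0, 1.181, -0.178], TCP at [0.249, 0.573, 0.203] pointing down, gripper open.
Joint ranges: [-3.08, 3.08], [-0.75, 2.2], [0.22, 2.44], [-1.43, 4.57], [0, 2.65], [-2.85, 2.85]. Speed limits (rad/s): [2.79, 2.79, 3.14, 3.14, 3.14, 3.14].

### API

Orientations are given as a unit quaternion [x, y, z, w].
In Python, from rig import robot gives the robot as it stands.
- The arm moves only by the tool move_arm, never from a script. Its argument "commands" is a list of rows, each an object with "hand": the finger opening in cm, from 0 to 8.7; "travel": the shift along the tool's x, y, z in cm, a list of three; "twist": the turn, a rotation vector about the tool's x, y, z in degrees, a list of three. In form: [{"hand": hand, "travel": [dx, dy, dz], "twist": [wx, wy, wz]}, ...]. A call has 1 to 5 rows; each row shifts and turns the commanded pose from where the row before left it, along the tool's axes as they then stand; what a row does not reach is not made up. A row lasts 1/12 s, in which the tool goes at most 41.7 mm and 7.16 degrees, less where a joint would pass 70% of its speed; a pose out of reach is approached as far as the arm can. A call is refused whole if a number of a shift passes 4.17 or a number of a turn 7.16, either way. A call with a gripper value outside its range is refused whole. The fingers move at their own pace and stop on an object; "force" is the grip in N (left out, the last holds). Time passes only in rows, so rows that do not move let the fingers close. It gives the time, the measured TCP pose, the force, the opening and the grip force at its end, in the units of the state.
- robot.get_obs(): the state, without advancing time (a new reading comes with each control period).
- robot.camera(name): name is "scene" or "top" or "wrist"; returns a dict with "frame" (480x640x3 uint8, red, green, blue), "fov_y" (degrees; the focal length in pixels is half the picture's height over the tangent of half this angle, whatever the lens; pixels are square), "cx", "cy" (the principal point, pixels), "extrinsics" (4x4, takes a point from camera to world coordinates); the wrist camera has in their place "T_tool_cam" (4x4, takes a point from camera to tool coordinates, whose origin is the TCP and whose axes are the flange's). Camera axes: x right, y down, z forward; pixel columns grow to the right and rows downward; lengths in m; the calibration is good to about 2 mm. A picture is of the moment at which its call begins: read the wrist's pose just before it. There is no depth.
- robot.hand_in(): hands the job in; it is judged then, once.
The state is a dict: "time": time; "q": joint angles; "joint_velocities": joint speeds; "joint_torque": joint torques, N m; "position": TCP position; "tool_rot": TCP orientation; "ft_force": force on the tool from outside, world axes, zero at the start; "moment": the same for the moment, N m; "grip_width": finger opening in m; "grip_force": force on a finger pad.
Only numpy, scipy, OpenCV 4.12 (cv2) and the standard library are available. Lean on these libraries where they do the work, as an engineer would, in place of code of your own. Each camera call takes 0.05 s, during which the arm holds its last target. There are 200 camera calls.

## Working session

There is one attempt and no reset: what is moved stays moved. The work goes in short steps, Python scripts to look and compute and a tool call to move; the robot and the scene stay as the last step left them, time stands still between calls to the robot, and variables do not carry over. Pictures are saved under pics/ and viewed, at most 10 in all, crops included, and the job is handed in when it is done.

Besides the shell and the picture viewer there is one more tool, called after "Emit:" as a command line: name --argument value ..., lists and objects as JSON in quotes. move_arm: Moves the arm, as the interface text tells. Its arguments: {"type":"object","properties":{"commands":{"type":"array"},"force":{"type":"number"}},"required":["commands"]}

```bash
mkdir -p pics; ls
cat > h.py <<'E'
import numpy as np, cv2
from rig import robot
from scipy.spatial.transform import Rotation as R
def K(c):
    f=240/np.tan(np.radians(c['fov_y'])/2); return f,c['cx'],c['cy']
def cam(name):
    o=robot.get_obs(); c=robot.camera(name)
    if name=='wrist':
        T=np.eye(4);T[:3,:3]=R.from_quat(o['tool_rot']).as_matrix();T[:3,3]=o['position'];c['E']=T@c['T_tool_cam']
    else: c['E']=np.array(c['extrinsics'])
    return c
def ray(c,u,v):
    f,cx,cy=K(c); d=np.array([(u-cx)/f,(v-cy)/f,1.]); return c['E'][:3,3],c['E'][:3,:3]@d
def onz(c,u,v,z):
    p,d=ray(c,u,v); return p+d*(z-p[2])/d[2]
def tri(rs):
    A=np.zeros((3,3));b=np.zeros(3)
    for p,d in rs:
        d=d/np.linalg.norm(d);M=np.eye(3)-np.outer(d,d);A+=M;b+=M@p
    return np.linalg.solve(A,b)
def proj(c,P):
    f,cx,cy=K(c); q=c['E'][:3,:3].T@(np.array(P)-c['E'][:3,3]); return f*q[0]/q[2]+cx,f*q[1]/q[2]+cy
def save(c,n): cv2.imwrite('pics/'+n+'.png',c['frame'][:,:,::-1])
def blobs(m,lo,hi=1e9):
    cs,_=cv2.findContours(m.astype(np.uint8),cv2.RETR_EXTERNAL,cv2.CHAIN_APPROX_NONE)
    return [k for k in cs if lo<cv2.contourArea(k)<hi]
E
python3 - <<'E'
from h import *
np.set_printoptions(precision=4,suppress=True)
for n in('top','scene'):
    c=cam(n);save(c,n+'0');print(n,c['fov_y'],c['cx'],c['cy'],c['E'])
o=robot.get_obs();print(o)
print(robot.camera('wrist')['T_tool_cam'])
E
```

```text
pics
top 44.207595412245084 311.3600034240791 241.61828674004536 [[-0.0218 -0.9965  0.0813  0.4785]
 [-0.9996  0.023   0.014   0.0014]
 [-0.0158 -0.081  -0.9966  1.1726]
 [ 0.      0.      0.      1.    ]]
scene 49.62000446515063 319.829888728705 234.8978223924601 [[-0.505   0.7415 -0.4418  1.0733]
 [ 0.863   0.4257 -0.272   0.3083]
 [-0.0136 -0.5187 -0.8549  1.0566]
 [ 0.      0.      0.      1.    ]]
{'time': 0.1, 'q': array([ 0.9825,  0.5284,  1.4338,  0.    ,  1.1814, -0.1785]), 'joint_velocities': array([ 0.0013, -0.0011, -0.0022, -0.0001, -0.0014,  0.0017]), 'joint_torque': array([ -0.0003, -44.0987, -17.7152,   0.0635,   0.0534,  -0.    ]), 'position': array([0.2486, 0.5727, 0.2023]), 'tool_rot': array([ 0.2035,  0.9791, -0.0009, -0.0004]), 'ft_force': array([ 0.5981, -0.6487, -0.0211]), 'moment': array([ 0.0197, -0.0497,  0.0433]), 'grip_force': 0.0, 'grip_width': 0.08694454230031207}
[[-0.0002 -0.9626 -0.2709  0.0736]
 [ 1.     -0.     -0.0007  0.    ]
 [ 0.0007 -0.2709  0.9626 -0.1817]
 [ 0.      0.      0.      1.    ]]
```

View pics/top0.png

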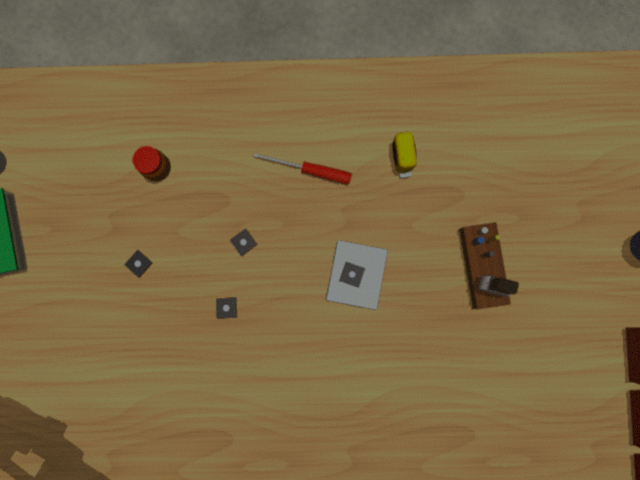

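View pics/scene0.png

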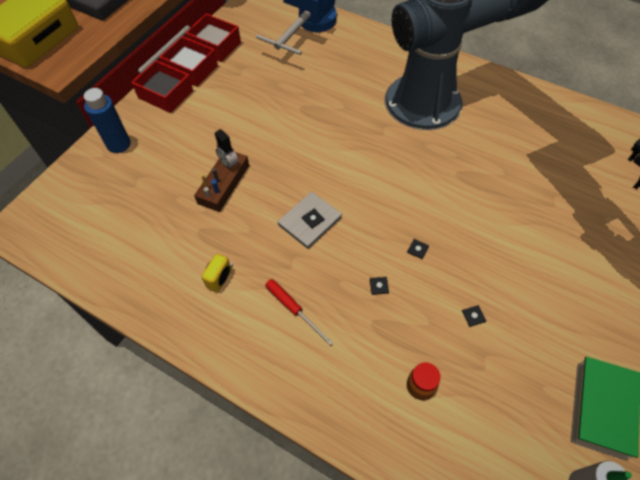

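The top view shows the loose pads at (138,264), (243,242) and (227,308), the pile at (352,275) and the gauge handle at (505,286). The scene view shows the same pads at (475,316), (379,286) and (418,248), the pile at (313,218) and the gauge at (225,145). Next I'll measure them.

Run:
```python
from h import *
np.set_printoptions(precision=4,suppress=True)
seeds={'top':dict(p1=(138,264),p2=(243,242),p3=(227,308),base=(352,275)),'scene':dict(p1=(475,316),p2=(379,286),p3=(418,248),base=(313,218))}
C={n:cam(n) for n in seeds}
res={}
for n,c in C.items():
    f=c['frame'].astype(int); h=cv2.cvtColor(c['frame'],cv2.COLOR_RGB2HSV)
    for k,(u,v) in seeds[n].items():
        w=np.zeros((480,640),bool);w[v-8:v+9,u-8:u+9]=1
        sp=w&(f.min(2)>125)&(h[:,:,1]<50); 
        if k=='base':
            ww=np.zeros_like(w);ww[v-5:v+6,u-5:u+6]=1;sp&=ww
        wt=(f.min(2)-70).clip(0)*sp; ys,xs=np.nonzero(sp); 
        cen=((xs*wt[ys,xs]).sum()/wt.sum(),(ys*wt[ys,xs]).sum()/wt.sum())
        W=np.zeros((480,640),bool);W[v-19:v+20,u-19:u+20]=1
        dk=W&(f.max(2)<88)&(h[:,:,1]<100)
        b=max(blobs(dk,20),key=cv2.contourArea)
        z=.028 if k=='base' else .008
        P=np.array([onz(c,*q[0],z)[:2] for q in b])
        r=cv2.minAreaRect((P*1000).astype(np.float32))
        print(n,k,len(xs),'spot',np.round(cen,1),onz(c,*cen,z),'rect',r)
        res[n,k]=ray(c,*cen)
for k in seeds['top']: print(k,tri([res['top',k],res['scene',k]]))
# crop
a=cv2.resize(C['top']['frame'][210:320,440:540],None,fx=4,fy=4,interpolation=cv2.INTER_CUBIC)
b=cv2.resize(C['scene']['frame'][110:220,180:270],None,fx=4,fy=4,interpolation=cv2.INTER_CUBIC)
cv2.imwrite('pics/rest.png',np.hstack([a,b])[:,:,::-1])
```

```text
top p1 13 spot [137.4 263.4] [0.5383 0.3633 0.008 ] rect ((538.5028686523438, 362.393798828125), (39.17576217651367, 39.04835510253906), 47.533790588378906)
top p2 15 spot [242.7 241.7] [0.5766 0.1537 0.008 ] rect ((576.421630859375, 153.19161987304688), (38.90953063964844, 38.333778381347656), 34.987632751464844)
top p3 15 spot [225.6 307.6] [0.4474 0.1891 0.008 ] rect ((447.5718078613281, 188.29400634765625), (39.339317321777344, 37.377769470214844), 89.50254821777344)
top base 14 spot [351.6 274. ] [ 0.5073 -0.0589  0.028 ] rect ((507.1811828613281, -58.67156982421875), (38.965293884277344, 38.766876220703125), 69.08612823486328)
scene p1 20 spot [474.1 314.8] [0.5397 0.3641 0.008 ] rect ((541.0957641601562, 363.8512878417969), (37.38027572631836, 37.004127502441406), 48.13661193847656)
scene p2 17 spot [378.9 284.4] [0.5772 0.1541 0.008 ] rect ((579.0171508789062, 154.44308471679688), (37.933204650878906, 37.118282318115234), 34.83137893676758)
scene p3 16 spot [418.  247.5] [0.4476 0.1896 0.008 ] rect ((449.9099426269531, 190.13958740234375), (38.27346420288086, 36.94588851928711), 2.2816169261932373)
scene base 14 spot [312.5 217. ] [ 0.5075 -0.059   0.028 ] rect ((510.2377624511719, -56.97932434082031), (40.56931686401367, 37.9667854309082), 69.98590850830078)
p1 [0.5384 0.3642 0.0054]
p2 [0.5767 0.1539 0.0068]
p3 [0.4473 0.1893 0.0074]
base [ 0.5074 -0.0589  0.0279]
```

View pics/rest.png

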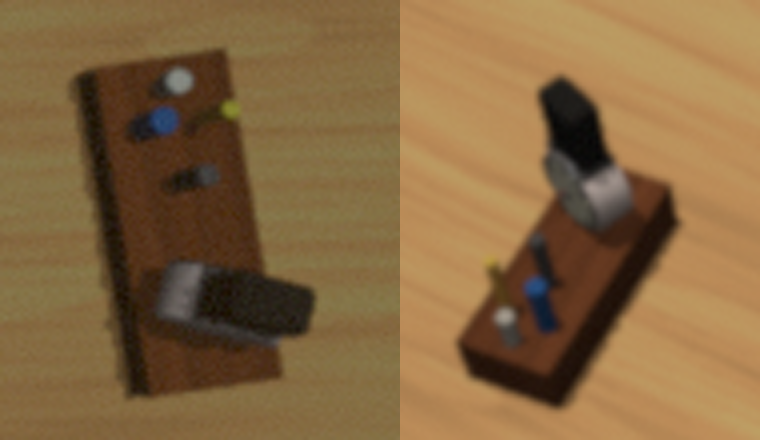

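The two views agree to about 1 mm. I'll use p3 and p2 and leave p1 where it is. First, move above p3.

Create go.py:
```python
import sys
from h import *
# go.py x y z closing_angle_deg -> remaining shift in tool axes (cm), turns (deg) (shift given before the turn)
x,y,z,a=map(float,sys.argv[1:5]); o=robot.get_obs()
M=R.from_quat(o['tool_rot']).as_matrix(); d=M.T@(np.array([x,y,z])-o['position'])*100
a0=np.degrees(np.arctan2(M[1,1],M[0,1])); t=(a0-a+90)%180-90
ya=np.radians(a); yv=np.array([np.cos(ya),np.sin(ya),0]); zv=np.array([0,0,-1.]); T=np.stack([np.cross(yv,zv),yv,zv],1)
if T[:,1]@M[:,1]<0: T[:,:2]*=-1
print('t',round(o['time'],2),'pos',np.round(o['position'],4),'yang',round(a0,1),'tilt',np.round(M[:,2],4),'q',np.round(o['q'],2))
print('shift cm',np.round(d,2),'norm',round(np.linalg.norm(d),2),'twist z',round(t,1),'rotvec',np.round(R.from_matrix(M.T@T).as_rotvec(degrees=True),2),'| ft',np.round(o['ft_force'],1),'w',round(o['grip_width'],4),'gf',round(o['grip_force'],1))
```

```text
(no output)
```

Emit:
move_arm --commands '[{"hand":6,"travel":[-2.2,-1.8,0.8],"twist":[0,0,0]},{"hand":6,"travel":[-2.2,-1.8,0.8],"twist":[0,0,0]},{"hand":6,"travel":[-2.2,-1.8,0.8],"twist":[0,0,0]},{"hand":6,"travel":[-2.2,-1.8,0.8],"twist":[0,0,0]},{"hand":6,"travel":[-2.2,-1.8,0.8],"twist":[0,0,0]}]' --force 10

```text
time: 0.67
position: [0.3143, 0.4458, 0.1629]
tool_rot: [0.203, 0.979, 0.0, 0.0]
ft_force: [0.3, -0.3, 0.1]
grip_width: 0.0635
grip_force: 0.0
```

Emit:
move_arm --commands '[{"hand":6,"travel":[-2.2,-1.8,0.8],"twist":[0,0,0]},{"hand":6,"travel":[-2.2,-1.8,0.8],"twist":[0,0,0]},{"hand":6,"travel":[-2.2,-1.8,0.8],"twist":[0,0,0]},{"hand":6,"travel":[-2.2,-1.8,0.8],"twist":[0,0,0]},{"hand":6,"travel":[-2.2,-1.8,0.8],"twist":[0,0,0]}]'

```text
time: 1.08
position: [0.3796, 0.3194, 0.1229]
tool_rot: [0.203, 0.979, 0.0, 0.0]
ft_force: [0.1, -0.9, 0.4]
grip_width: 0.0602
grip_force: 0.0
```

Emit:
move_arm --commands '[{"hand":6,"travel":[-2.2,-1.8,0.8],"twist":[0,0,0]},{"hand":6,"travel":[-2.2,-1.8,0.8],"twist":[0,0,0]},{"hand":6,"travel":[-2.2,-1.8,0.8],"twist":[0,0,0]},{"hand":6,"travel":[-2.2,-1.8,0],"twist":[0,0,0]},{"hand":6,"travel":[-2.2,-1.8,0],"twist":[0,0,0]}]'

```text
time: 1.5
position: [0.4443, 0.1928, 0.0987]
tool_rot: [0.203, 0.979, -0.0, -0.0]
ft_force: [0.1, 0.5, -0.0]
grip_width: 0.06
grip_force: 0.0
```

Emit:
move_arm --commands '[{"hand":6,"travel":[0,0,0],"twist":[0,0,-5.8]},{"hand":6,"travel":[0,0,0],"twist":[0,0,-5.8]},{"hand":6,"travel":[0,0,0],"twist":[0,0,-5.8]},{"hand":6,"travel":[0,0,0],"twist":[0,0,-5.8]},{"hand":6,"travel":[0,0,0],"twist":[0,0,0]}]'

```text
time: 1.92
position: [0.4443, 0.194, 0.0992]
tool_rot: [0.002, 1.0, 0.0, 0.0]
ft_force: [-0.5, -0.2, 0.1]
grip_width: 0.0601
grip_force: 0.0
```

```bash
python3 go.py 0.4475 0.1893 0.017 90.5
python3 - <<'E'
from h import *
c=cam('wrist');save(c,'w1');print([np.round(proj(c,p)) for p in [(.4475,.1893,.008),(.5767,.1539,.008)]])
E
```

```text
t 1.92 pos [0.4443 0.194  0.0992] yang 89.8 tilt [ 2.e-04  0.e+00 -1.e+00] q [ 0.18  0.51  1.88 -0.    0.75 -1.39]
shift cm [-0.32 -0.46  8.22] norm 8.24 twist z -0.7 rotvec [ 0.    0.01 -0.7 ] | ft [-0.5 -0.2  0.1] w 0.0601 gf 0.0
[array([324., 246.]), array([282., 398.])]
```

View pics/w1.png

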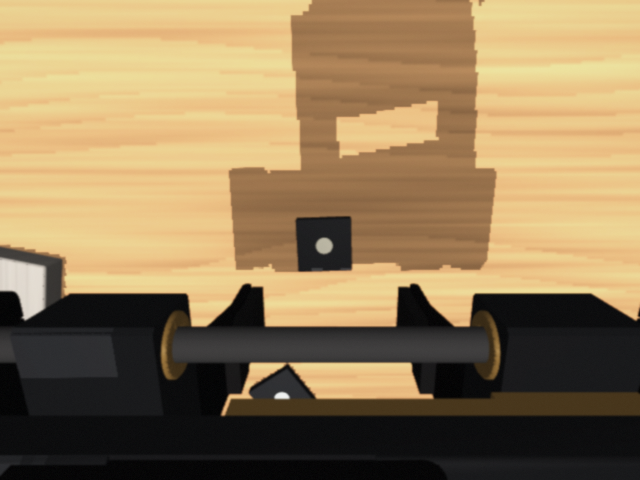

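The wrist image shows the spot at (324,246), where I predicted it, and the pad edges are nearly square to the jaws. Descend and grip.

Emit:
move_arm --commands '[{"hand":6,"travel":[-0.3,-0.45,1.6],"twist":[0,0,-0.7]},{"hand":6,"travel":[0,0,2],"twist":[0,0,0]},{"hand":6,"travel":[0,0,2],"twist":[0,0,0]},{"hand":6,"travel":[0,0,1.6],"twist":[0,0,0]},{"hand":6,"travel":[0,0,1],"twist":[0,0,0]}]'

```text
time: 2.38
position: [0.4464, 0.1896, 0.0157]
tool_rot: [-0.003, 1.0, -0.0, -0.001]
ft_force: [-0.1, 0.2, 1.1]
grip_width: 0.0599
grip_force: 0.0
```

Emit:
move_arm --commands '[{"hand":3.5,"travel":[0,0,0],"twist":[0,0,0]},{"hand":3.5,"travel":[0,0,0],"twist":[0,0,0]},{"hand":3.5,"travel":[0,0,0],"twist":[0,0,0]},{"hand":3.5,"travel":[0,0,0],"twist":[0,0,0]},{"hand":3.5,"travel":[0,0,0],"twist":[0,0,0]}]' --force 10

```text
time: 2.8
position: [0.4477, 0.1898, 0.018]
tool_rot: [-0.004, 1.0, 0.0, 0.001]
ft_force: [-0.3, -0.2, 0.1]
grip_width: 0.0377
grip_force: 0.0
```

```bash
python3 go.py 0.5074 -0.0589 0.074 69.5
```

```text
t 2.8 pos [0.4477 0.1898 0.018 ] yang 90.4 tilt [ 2.e-03  3.e-04 -1.e+00] q [ 0.17  0.67  1.92 -0.    0.55 -1.41]
shift cm [ -5.8  -24.91  -5.59] norm 26.18 twist z 20.9 rotvec [ 0.04  0.11 20.91] | ft [-0.3 -0.2  0.1] w 0.0377 gf 0.0
```

Emit:
move_arm --commands '[{"hand":3.5,"travel":[0,0,0],"twist":[0,0,0]},{"hand":3.5,"travel":[0,0,0],"twist":[0,0,0]}]'

```text
time: 2.97
position: [0.4474, 0.1897, 0.0177]
tool_rot: [-0.004, 1.0, 0.0, 0.001]
ft_force: [-0.5, 0.1, -0.1]
grip_width: 0.0354
grip_force: 0.0
```

Run:
```python
from h import *
c=cam('wrist');save(c,'w2');print(robot.get_obs()['grip_force'],[np.round(proj(c,p)) for p in [(.4475,.1893,.008),(.4475,.1893,.016)]])
```

```text
0.0 [array([330., 282.]), array([330., 288.])]
```

View pics/w2.png

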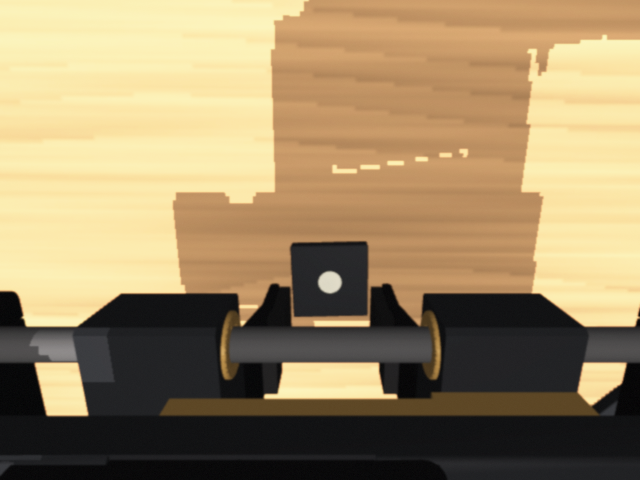

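The spot is at (330,282) as predicted, but the finger tips seem to end at about row 287 and there is no contact. I'll work out where the tips should appear.

Run:
```python
from h import *
c=cam('wrist');o=robot.get_obs();M=R.from_quat(o['tool_rot']).as_matrix()
print(K(c))
for p in [(.0095,.0177,.014),(-.0095,.0177,.014),(.0095,-.0177,.014),(.0095,.0177,-.005),(.0095,.0177,-.025),(-.03,.0177,.014),(0.0095,.0177,-.03)]:
    print(p,np.round(proj(c,o['position']+M@np.array(p))))
s=c['frame'][225:405,245:405];cv2.imwrite('pics/w2c.png',cv2.resize(s,None,fx=3.3,fy=3.3,interpolation=cv2.INTER_CUBIC)[:,:,::-1]*1)
g=(255*(s/255.)**.5).astype(np.uint8);cv2.imwrite('pics/w2c.png',cv2.resize(g,None,fx=3.3,fy=3.3)[:,:,::-1])
```

```text
(np.float64(389.9918869197857), 330.1383175400367, 245.62386929417292)
(0.0095, 0.0177, 0.014) [364. 262.]
(-0.0095, 0.0177, 0.014) [363. 296.]
(0.0095, -0.0177, 0.014) [297. 262.]
(0.0095, 0.0177, -0.005) [368. 274.]
(0.0095, 0.0177, -0.025) [372. 290.]
(-0.03, 0.0177, 0.014) [363. 330.]
(0.0095, 0.0177, -0.03) [373. 295.]
```

View pics/w2c.png

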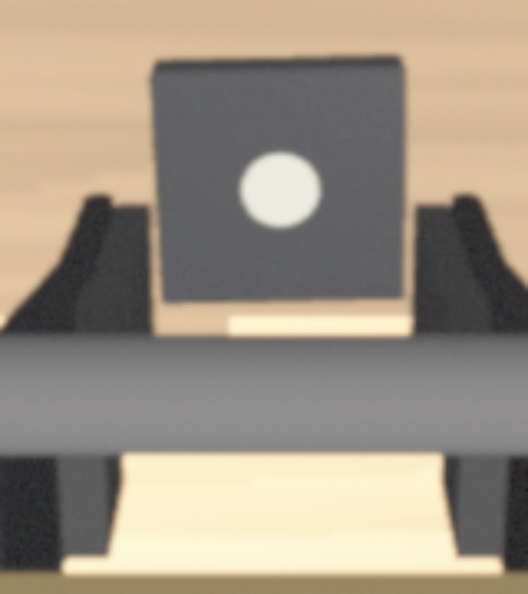

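The image puts the visible tips about 35 mm short of where they should be. I'll check from the side with the scene camera.

Run:
```python
from h import *
c=cam('scene');o=robot.get_obs();M=R.from_quat(o['tool_rot']).as_matrix()
for p in [(0,.0177,.014),(0,-.0177,.014),(0,0,-.022)]: print(p,np.round(proj(c,o['position']+M@np.array(p))))
s=c['frame'][170:290,340:500];g=(255*(s/255.)**.5).astype(np.uint8);cv2.imwrite('pics/s2.png',cv2.resize(g,None,fx=5,fy=5,interpolation=cv2.INTER_CUBIC)[:,:,::-1])
```

```text
(0, 0.0177, 0.014) [425. 252.]
(0, -0.0177, 0.014) [411. 245.]
(0, 0, -0.022) [420. 241.]
```

View pics/s2.png

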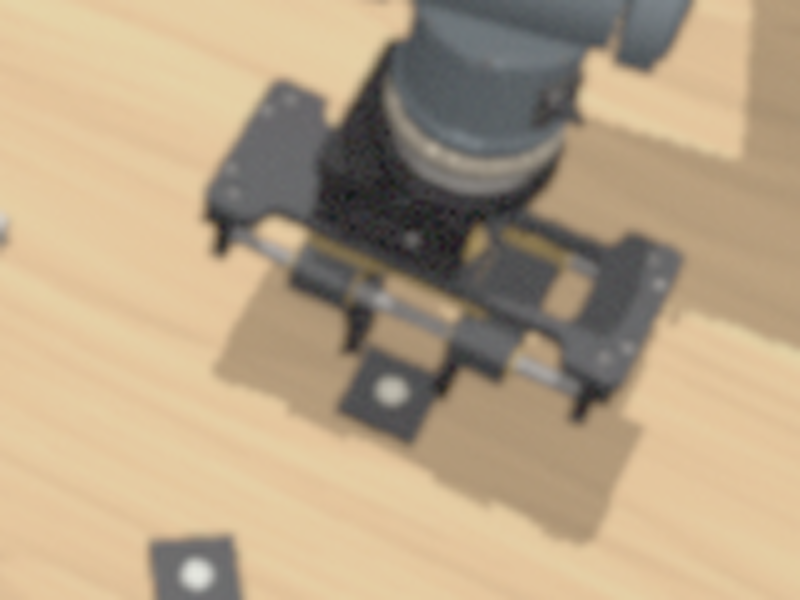

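Run:
```python
from h import *
c=cam('wrist');s=cam('scene');o=robot.get_obs();M=R.from_quat(o['tool_rot']).as_matrix()
for a,b in [((289,287),(411,239.5)),((371,287),(428.5,248.5)),((276,285),(410,239)),((384,285),(428,249))]:
    P=tri([ray(c,*a),ray(s,*b)]); print(np.round(P,4),'tool mm',np.round(M.T@(P-o['position'])*1000,1),'reproj',np.round(proj(c,P),1),np.round(proj(s,P),1))
```

```text
[0.4444 0.1688 0.0219] tool mm [  2.9 -20.8  -4.7] reproj [287.9 287.1] [411.2 239.6]
[0.4449 0.2111 0.0191] tool mm [ 2.1 21.6 -1.9] reproj [374.4 286.4] [427.8 248.3]
[0.4436 0.1642 0.0211] tool mm [  3.7 -25.4  -3.8] reproj [278.7 284.9] [409.5 238.7]
[0.445  0.2141 0.0179] tool mm [ 1.9 24.5 -0.6] reproj [380.1 285.8] [428.9 249.2]
```

The triangulation is ambiguous: a higher tip, or a wider gap than reported. I'll test it by closing further.

Emit:
move_arm --commands '[{"hand":2.8,"travel":[0,0,0],"twist":[0,0,0]},{"hand":2.8,"travel":[0,0,0],"twist":[0,0,0]},{"hand":2.8,"travel":[0,0,0],"twist":[0,0,0]},{"hand":2.8,"travel":[0,0,0],"twist":[0,0,0]}]'

```text
time: 3.55
position: [0.447, 0.1896, 0.0171]
tool_rot: [-0.004, 1.0, 0.0, -0.0]
ft_force: [-0.7, 0.0, 0.5]
grip_width: 0.0282
grip_force: 0.0
```

Run:
```python
from h import *
c=cam('wrist');s=c['frame'][225:405,245:405];g=(255*(s/255.)**.5).astype(np.uint8);cv2.imwrite('pics/w3c.png',cv2.resize(g,None,fx=3.3,fy=3.3)[:,:,::-1])
```

```text
(no output)
```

View pics/w3c.png

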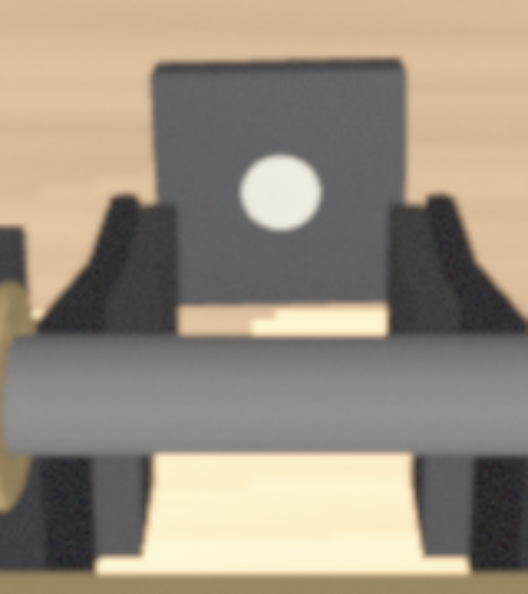

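With the opening at 28 mm the fingers overlap the pad in the picture. Their tips are therefore above it, about 20 mm behind the reported TCP instead of 14 mm ahead. I'll open and descend step by step, watching the force.

Emit:
move_arm --commands '[{"hand":6,"travel":[0,0,0],"twist":[0,0,0]},{"hand":6,"travel":[0,0,0],"twist":[0,0,0]},{"hand":6,"travel":[0,0,0],"twist":[0,0,0]},{"hand":6,"travel":[0,0,0],"twist":[0,0,0]},{"hand":6,"travel":[0,0,0.5],"twist":[0,0,0]}]'

```text
time: 4.02
position: [0.4477, 0.1898, 0.0126]
tool_rot: [-0.004, 1.0, 0.0, 0.001]
ft_force: [0.2, -0.5, 0.1]
grip_width: 0.0539
grip_force: 0.0
```

Emit:
move_arm --commands '[{"hand":6,"travel":[0,0,0.5],"twist":[0,0,0]},{"hand":6,"travel":[0,0,0.4],"twist":[0,0,0]},{"hand":6,"travel":[0,0,0],"twist":[0,0,0]}]'

```text
time: 4.27
position: [0.4463, 0.1895, 0.0021]
tool_rot: [-0.004, 1.0, -0.0, -0.001]
ft_force: [0.5, 0.3, -0.8]
grip_width: 0.0594
grip_force: 0.0
```

Run:
```python
from h import *
s=cam('scene');o=robot.get_obs();M=R.from_quat(o['tool_rot']).as_matrix();print(o['position'],o['ft_force'],o['grip_width'])
f=s['frame'].astype(int)
w=o['grip_width']/2
for z in(-.02,-.005,.014): print(z,[np.round(proj(s,o['position']+M@np.array([x,y,z])),1) for y in(-w,w) for x in(-.0095,.0095)])
for (a,b) in((395,425),(420,450)):
    print('cols',a)
    for r in range(236,262,2): print(r,''.join('#' if f[r,k].max()<60 else '.' for k in range(a,b)))
```

```text
[0.44649854 0.18949521 0.00243932] [-1.41275308 -0.89878765  0.29902941] 0.05925922240567799
-0.02 [array([405.6, 241.7]), array([409. , 235.6]), array([429.3, 252.7]), array([432.6, 246.4])]
-0.005 [array([404.7, 245. ]), array([408.2, 238.9]), array([428.2, 255.9]), array([431.5, 249.7])]
0.014 [array([403.7, 249. ]), array([407.1, 242.9]), array([426.9, 259.9]), array([430.2, 253.7])]
cols 395
236 .........#####................
238 ........#####.................
240 ........####.......###........
242 ..................#########...
244 ................##############
246 ...............######.....####
248 ..............######.......###
250 .............########.....####
252 .............#################
254 .................#############
256 .....................########.
258 ..........................#...
260 ..............................
cols 420
236 .................#############
238 .................#############
240 ................##############
242 ##.............###############
244 ######.......###############..
246 .#######.....#############....
248 ..######....#############.....
250 .######....####....######.....
252 ######.....###................
254 #####.......#.................
256 ####..........................
258 .#............................
260 ..............................
```

With no contact at TCP z = 2 mm and the tips at (404,241) and (432,253), the scene view confirms the tips sit at tool z ≈ -20 mm. So a bench grasp needs a reported TCP z of about -0.018.

Emit:
move_arm --commands '[{"hand":6,"travel":[0,0,0.5],"twist":[0,0,0]},{"hand":6,"travel":[0,0,0.5],"twist":[0,0,0]},{"hand":6,"travel":[0,0,0.4],"twist":[0,0,0]},{"hand":6,"travel":[0,0,0],"twist":[0,0,0]}]'

```text
time: 4.65
position: [0.4465, 0.1895, -0.0117]
tool_rot: [-0.004, 1.0, -0.0, -0.001]
ft_force: [-0.2, 0.2, 0.1]
grip_width: 0.0602
grip_force: 0.0
```

Emit:
move_arm --commands '[{"hand":6,"travel":[0,0,0.2],"twist":[0,0,0]},{"hand":6,"travel":[0,0,0.2],"twist":[0,0,0]},{"hand":6,"travel":[0,0,0],"twist":[0,0,0]}]'

```text
time: 4.9
position: [0.4469, 0.1896, -0.0151]
tool_rot: [-0.004, 1.0, -0.0, -0.0]
ft_force: [0.4, 0.1, -0.2]
grip_width: 0.0601
grip_force: 0.0
```

Emit:
move_arm --commands '[{"hand":3.5,"travel":[0,0,0],"twist":[0,0,0]},{"hand":3.5,"travel":[0,0,0],"twist":[0,0,0]},{"hand":3.5,"travel":[0,0,0],"twist":[0,0,0]},{"hand":3.5,"travel":[0,0,0],"twist":[0,0,0]},{"hand":3.5,"travel":[0,0,0],"twist":[0,0,0]}]'

```text
time: 5.32
position: [0.4472, 0.1896, -0.0147]
tool_rot: [-0.004, 1.0, 0.0, 0.0]
ft_force: [0.0, -0.2, 0.6]
grip_width: 0.0399
grip_force: 10.0
```

It is gripped at 40 mm with 10 N. Lift and carry it to the pile.

Emit:
move_arm --commands '[{"hand":3.5,"travel":[0,0,-1.5],"twist":[0,0,0]},{"hand":3.5,"travel":[0,0,-2],"twist":[0,0,0]},{"hand":3.5,"travel":[0,0,-2],"twist":[0,0,0]},{"hand":3.5,"travel":[-0.6,-2.5,-0.5],"twist":[0,0,0]},{"hand":3.5,"travel":[-0.6,-2.5,0],"twist":[0,0,0]}]'

```text
time: 5.73
position: [0.4604, 0.1402, 0.0469]
tool_rot: [-0.005, 1.0, 0.0, 0.002]
ft_force: [-1.2, -0.9, -0.3]
grip_width: 0.0397
grip_force: 10.0
```

Emit:
move_arm --commands '[{"hand":3.5,"travel":[-0.6,-2.5,0],"twist":[0,0,0]},{"hand":3.5,"travel":[-0.6,-2.5,0],"twist":[0,0,0]},{"hand":3.5,"travel":[-0.6,-2.5,0],"twist":[0,0,0]},{"hand":3.5,"travel":[-0.6,-2.5,0],"twist":[0,0,0]},{"hand":3.5,"travel":[-0.6,-2.5,0],"twist":[0,0,0]}]'

```text
time: 6.15
position: [0.4904, 0.0137, 0.0453]
tool_rot: [-0.004, 1.0, 0.0, 0.0]
ft_force: [-0.4, -0.1, 0.4]
grip_width: 0.0395
grip_force: 10.0
```

Emit:
move_arm --commands '[{"hand":3.5,"travel":[-0.6,-2.5,0],"twist":[0,0,0]},{"hand":3.5,"travel":[-0.6,-2.5,0],"twist":[0,0,0]},{"hand":3.5,"travel":[-0.4,-2.0,0],"twist":[0,0,0]},{"hand":3.5,"travel":[0,0,0],"twist":[0,0,5]},{"hand":3.5,"travel":[0,0,0],"twist":[0,0,5]}]'

```text
time: 6.57
position: [0.5074, -0.0567, 0.0452]
tool_rot: [0.087, 0.996, -0.0, 0.0]
ft_force: [-1.3, 0.9, 0.3]
grip_width: 0.0398
grip_force: 10.0
```

Emit:
move_arm --commands '[{"hand":3.5,"travel":[0,0,0],"twist":[0,0,5]},{"hand":3.5,"travel":[0,0,0],"twist":[0,0,5]},{"hand":3.5,"travel":[0,0,0],"twist":[0,0,1]},{"hand":3.5,"travel":[0,0,0],"twist":[0,0,0]}]'

```text
time: 6.9
position: [0.5067, -0.0549, 0.0452]
tool_rot: [0.178, 0.984, 0.0, -0.0]
ft_force: [-0.5, 0.5, -0.6]
grip_width: 0.04
grip_force: 10.0
```

```bash
python3 go.py 0.5074 -0.0589 0.014 69.5
cat > chk.py <<'E'
from h import *
# wrist look: pad held/base rectangles by dark mask, spots
c=cam('wrist');h=cv2.cvtColor(c['frame'],cv2.COLOR_RGB2HSV);f=c['frame'].astype(int);o=robot.get_obs()
m=(f.min(2)>110)&(h[:,:,1]<60)
for b in blobs(m,80,1500):
    (u,v),r=cv2.minEnclosingCircle(b);A=cv2.contourArea(b)
    if A/(np.pi*r*r)>.75:
        M=cv2.moments(b);u,v=M['m10']/M['m00'],M['m01']/M['m00']
        print('spot px',round(u,1),round(v,1),'A',A,[(z,np.round(onz(c,u,v,z)[:2],4)) for z in(.028,.036,.044)])
E
python3 chk.py
```

```text
t 6.9 pos [ 0.5067 -0.0549  0.0452] yang 69.5 tilt [-1.e-04  0.e+00 -1.e+00] q [-0.33  0.63  1.85 -0.    0.66 -1.54]
shift cm [-0.2  -0.35  3.12] norm 3.14 twist z -0.0 rotvec [-0.   -0.01 -0.01] | ft [-0.5  0.5 -0.6] w 0.04 gf 10.0
spot px 330.0 308.9 A 508.0 [(0.028, array([ 0.5243, -0.0617])), (0.036, array([ 0.5208, -0.0604])), (0.044, array([ 0.5173, -0.0591]))]
```

The held pad's spot lies right on the TCP axis. Place it, release and rise.

Emit:
move_arm --commands '[{"hand":3.5,"travel":[-0.2,-0.35,0],"twist":[0,0,0]},{"hand":3.5,"travel":[0,0,1],"twist":[0,0,0]},{"hand":3.5,"travel":[0,0,1],"twist":[0,0,0]},{"hand":3.5,"travel":[0,0,0.8],"twist":[0,0,0]},{"hand":3.5,"travel":[0,0,0],"twist":[0,0,0]}]'

```text
time: 7.37
position: [0.5059, -0.0585, 0.015]
tool_rot: [0.179, 0.984, 0.0, -0.002]
ft_force: [-0.5, 0.0, -0.0]
grip_width: 0.0396
grip_force: 10.0
```

Emit:
move_arm --commands '[{"hand":3.5,"travel":[0,0,0.2],"twist":[0,0,0]},{"hand":3.5,"travel":[0,0,0.2],"twist":[0,0,0]},{"hand":3.5,"travel":[0,0,0],"twist":[0,0,0]}]'

```text
time: 7.62
position: [0.5075, -0.0589, 0.0131]
tool_rot: [0.178, 0.984, -0.0, -0.0]
ft_force: [0.5, -0.1, 0.0]
grip_width: 0.0393
grip_force: 10.0
```

```bash
python3 go.py 0.5074 -0.0589 0.0132 69.5; python3 chk.py
```

```text
t 7.62 pos [ 0.5075 -0.0589  0.0131] yang 69.4 tilt [-0.  0. -1.] q [-0.33  0.69  1.86 -0.    0.59 -1.55]
shift cm [ 0.01 -0.   -0.01] norm 0.02 twist z -0.1 rotvec [-0.   -0.   -0.06] | ft [ 0.5 -0.1  0. ] w 0.0393 gf 10.0
spot px 330.0 309.1 A 512.5 [(0.028, array([ 0.5112, -0.0605])), (0.036, array([ 0.5077, -0.0592])), (0.044, array([ 0.5042, -0.0578]))]
```

Emit:
move_arm --commands '[{"hand":5.5,"travel":[0,0,0],"twist":[0,0,0]},{"hand":5.5,"travel":[0,0,0],"twist":[0,0,0]},{"hand":5.5,"travel":[0,0,0],"twist":[0,0,0]},{"hand":5.5,"travel":[0,0,0],"twist":[0,0,0]},{"hand":5.5,"travel":[0,0,-1.5],"twist":[0,0,0]}]'

```text
time: 8.08
position: [0.5059, -0.0585, 0.0266]
tool_rot: [0.179, 0.984, 0.0, -0.002]
ft_force: [-0.1, 0.4, 0.4]
grip_width: 0.0541
grip_force: 0.0
```

Emit:
move_arm --commands '[{"hand":6,"travel":[0,0,-2],"twist":[0,0,0]},{"hand":6,"travel":[0,0,-1],"twist":[0,0,0]},{"hand":6,"travel":[0.1,2.8,0],"twist":[0,0,0]},{"hand":6,"travel":[0.1,2.8,0],"twist":[0,0,0]},{"hand":6,"travel":[0.1,2.8,0],"twist":[0,0,0]}]'

```text
time: 8.5
position: [0.5348, 0.0211, 0.0587]
tool_rot: [0.18, 0.984, 0.0, 0.001]
ft_force: [0.3, -0.9, -0.8]
grip_width: 0.0599
grip_force: 0.0
```

Emit:
move_arm --commands '[{"hand":6,"travel":[0.1,2.8,0],"twist":[0,0,0]},{"hand":6,"travel":[0.1,2.8,0],"twist":[0,0,0]},{"hand":6,"travel":[0.1,2.8,0],"twist":[0,0,0]},{"hand":6,"travel":[0.1,2.8,0],"twist":[0,0,0]},{"hand":6,"travel":[0.2,2.8,0],"twist":[0,0,0]}]'

```text
time: 8.92
position: [0.5782, 0.1553, 0.0582]
tool_rot: [0.179, 0.984, 0.0, 0.0]
ft_force: [0.7, -0.1, -0.6]
grip_width: 0.0606
grip_force: 0.0
```

Emit:
move_arm --commands '[{"hand":6,"travel":[0,0,0],"twist":[0,0,6.9]},{"hand":6,"travel":[0,0,0],"twist":[0,0,6.9]},{"hand":6,"travel":[0,0,0],"twist":[0,0,6.9]},{"hand":6,"travel":[0,0,0],"twist":[0,0,6.9]},{"hand":6,"travel":[0,0,0],"twist":[0,0,6.9]}]'

```text
time: 9.33
position: [0.5776, 0.1541, 0.0581]
tool_rot: [0.465, 0.885, -0.0, -0.0]
ft_force: [0.2, -0.2, -0.6]
grip_width: 0.0599
grip_force: 0.0
```

Emit:
move_arm --commands '[{"hand":6,"travel":[0,0,0],"twist":[0,0,0]},{"hand":6,"travel":[0,0,0],"twist":[0,0,0]}]'

```text
time: 9.5
position: [0.5777, 0.1539, 0.0581]
tool_rot: [0.461, 0.887, -0.0, -0.0]
ft_force: [-0.2, 0.2, 0.3]
grip_width: 0.0598
grip_force: 0.0
```

```bash
python3 go.py 0.5767 0.1539 -0.016 35; sed -i 's/for z in(/for z in(.008,/' chk.py; python3 chk.py
python3 - <<'E'
from h import *
# top view check of pile
c=cam('top');f=c['frame'].astype(int);h=cv2.cvtColor(c['frame'],cv2.COLOR_RGB2HSV)
u,v=map(int,np.round(proj(c,(.5074,-.0589,.036))));W=np.zeros((480,640),bool);W[v-20:v+21,u-20:u+21]=1
b=max(blobs(W&(f.max(2)<88)&(h[:,:,1]<100),20),key=cv2.contourArea)
print(cv2.minAreaRect((np.array([onz(c,*q[0],.036)[:2] for q in b])*1000).astype(np.float32)))
# rest: brown top
m=(h[:,:,0]<14)&(h[:,:,1]>90)&(f.max(2)>50)&(f.max(2)<140);W[:]=0;W[215:320,445:530]=1
b=max(blobs(cv2.morphologyEx((m&W).astype(np.uint8),cv2.MORPH_CLOSE,np.ones((9,9))),100),key=cv2.contourArea)
print('rest',cv2.minAreaRect((np.array([onz(c,*q[0],.038)[:2] for q in b])*1000).astype(np.float32)))
E
```

```text
t 9.5 pos [0.5777 0.1539 0.0581] yang 35.1 tilt [-1.e-04 -1.e-04 -1.e+00] q [ 0.07  0.69  1.62 -0.    0.84 -0.54]
shift cm [ 0.06 -0.08  7.41] norm 7.41 twist z 0.1 rotvec [-0.01 -0.    0.1 ] | ft [-0.2  0.2  0.3] w 0.0598 gf 0.0
spot px 328.0 258.0 A 259.0 [(0.008, array([0.5765, 0.1535])), (0.028, array([0.5729, 0.1587])), (0.036, array([0.5715, 0.1608])), (0.044, array([0.5701, 0.1629]))]
((507.36663818359375, -57.99048614501953), (37.549781799316406, 38.22806167602539), 69.96109008789062)
rest ((517.697998046875, -311.7669372558594), (157.3426513671875, 72.0185317993164), 8.857002258300781)
```

The pile is fine so far. Pick p2.

Emit:
move_arm --commands '[{"hand":6,"travel":[0.05,-0.1,2],"twist":[0,0,0]},{"hand":6,"travel":[0,0,2],"twist":[0,0,0]},{"hand":6,"travel":[0,0,2],"twist":[0,0,0]},{"hand":6,"travel":[0,0,1],"twist":[0,0,0]},{"hand":6,"travel":[0,0,0.4],"twist":[0,0,0]}]'

```text
time: 10.02
position: [0.5754, 0.1536, -0.0176]
tool_rot: [0.462, 0.887, -0.001, -0.001]
ft_force: [-0.4, -0.8, -0.2]
grip_width: 0.06
grip_force: 0.0
```

Emit:
move_arm --commands '[{"hand":6,"travel":[0,0,0],"twist":[0,0,0]},{"hand":3.5,"travel":[0,0,0],"twist":[0,0,0]},{"hand":3.5,"travel":[0,0,0],"twist":[0,0,0]},{"hand":3.5,"travel":[0,0,0],"twist":[0,0,0]},{"hand":3.5,"travel":[0,0,0],"twist":[0,0,0]}]'

```text
time: 10.43
position: [0.5774, 0.1539, -0.0149]
tool_rot: [0.462, 0.887, 0.0, 0.001]
ft_force: [0.3, -0.3, -0.1]
grip_width: 0.0412
grip_force: 0.0
```

Emit:
move_arm --commands '[{"hand":3.5,"travel":[0,0,0],"twist":[0,0,0]},{"hand":3.5,"travel":[0,0,0],"twist":[0,0,0]}]'

```text
time: 10.6
position: [0.5773, 0.1538, -0.015]
tool_rot: [0.462, 0.887, 0.0, 0.001]
ft_force: [0.4, -0.3, 4.7]
grip_width: 0.0393
grip_force: 10.0
```

```bash
python3 go.py 0.5075 -0.0589 0.055 69.5
```

```text
t 10.6 pos [ 0.5773  0.1538 -0.015 ] yang 34.9 tilt [ 1.5e-03  1.0e-04 -1.0e+00] q [ 0.07  0.8   1.64  0.    0.7  -0.54]
shift cm [-13.45 -17.89  -7.01] norm 23.46 twist z -34.6 rotvec [  0.06   0.07 -34.58] | ft [ 0.4 -0.3  4.7] w 0.0393 gf 10.0
```

Emit:
move_arm --commands '[{"hand":3.5,"travel":[0,0,-1.5],"twist":[0,0,0]},{"hand":3.5,"travel":[0,0,-2],"twist":[0,0,0]},{"hand":3.5,"travel":[0,0,-2],"twist":[0,0,0]},{"hand":3.5,"travel":[-1.5,-2,-1.5],"twist":[0,0,0]},{"hand":3.5,"travel":[-1.5,-2,0],"twist":[0,0,0]}]'

```text
time: 11.02
position: [0.5637, 0.1068, 0.0573]
tool_rot: [0.461, 0.887, 0.002, 0.003]
ft_force: [1.1, -0.9, -0.9]
grip_width: 0.0399
grip_force: 10.0
```

Emit:
move_arm --commands '[{"hand":3.5,"travel":[-1.5,-2,0],"twist":[0,0,0]},{"hand":3.5,"travel":[-1.5,-2,0],"twist":[0,0,0]},{"hand":3.5,"travel":[-1.5,-2,0],"twist":[0,0,0]},{"hand":3.5,"travel":[-1.5,-2,0],"twist":[0,0,0]},{"hand":3.5,"travel":[-1.5,-2,0],"twist":[0,0,0]}]'

```text
time: 11.43
position: [0.5215, -0.0134, 0.0543]
tool_rot: [0.462, 0.887, 0.0, 0.0]
ft_force: [0.0, 1.1, -0.2]
grip_width: 0.0397
grip_force: 10.0
```

Emit:
move_arm --commands '[{"hand":3.5,"travel":[-1.5,-2,0],"twist":[0,0,0]},{"hand":3.5,"travel":[-1.5,-1.9,0],"twist":[0,0,0]},{"hand":3.5,"travel":[0,0,0],"twist":[0,0,-5.8]},{"hand":3.5,"travel":[0,0,0],"twist":[0,0,-5.8]},{"hand":3.5,"travel":[0,0,0],"twist":[0,0,-5.8]}]'

```text
time: 11.85
position: [0.507, -0.0602, 0.0542]
tool_rot: [0.321, 0.947, 0.0, 0.0]
ft_force: [0.2, 0.2, 0.2]
grip_width: 0.0394
grip_force: 10.0
```

Emit:
move_arm --commands '[{"hand":3.5,"travel":[0,0,0],"twist":[0,0,-5.8]},{"hand":3.5,"travel":[0,0,0],"twist":[0,0,-5.8]},{"hand":3.5,"travel":[0,0,0],"twist":[0,0,-5.6]},{"hand":3.5,"travel":[0,0,0],"twist":[0,0,0]},{"hand":3.5,"travel":[0,0,0],"twist":[0,0,0]}]'

```text
time: 12.27
position: [0.5072, -0.0594, 0.0542]
tool_rot: [0.179, 0.984, 0.0, 0.0]
ft_force: [-0.2, 1.1, 0.2]
grip_width: 0.0397
grip_force: 10.0
```

```bash
sed -i 's/for z in(/for z in(o["position"][2]+.0235,/' chk.py; python3 go.py 0.5075 -0.0589 0.021 69.5; python3 chk.py
```

```text
t 12.27 pos [ 0.5072 -0.0594  0.0542] yang 69.4 tilt [ 0.e+00  1.e-04 -1.e+00] q [-0.34  0.61  1.84  0.    0.68 -1.55]
shift cm [-0.02  0.05  3.32] norm 3.32 twist z -0.1 rotvec [ 0.   -0.   -0.13] | ft [-0.2  1.1  0.2] w 0.0397 gf 10.0
spot px 330.1 308.0 A 507.0 [(np.float64(0.07769620437268229), array([ 0.5066, -0.0593])), (0.008, array([ 0.5367, -0.0707])), (0.028, array([ 0.5281, -0.0674])), (0.036, array([ 0.5246, -0.0661])), (0.044, array([ 0.5212, -0.0648]))]
```

Emit:
move_arm --commands '[{"hand":3.5,"travel":[-0.05,0.05,1],"twist":[0,0,0]},{"hand":3.5,"travel":[0,0,1],"twist":[0,0,0]},{"hand":3.5,"travel":[0,0,0.8],"twist":[0,0,0]},{"hand":3.5,"travel":[0,0,0.3],"twist":[0,0,0]},{"hand":3.5,"travel":[0,0,0.2],"twist":[0,0,0]}]'

```text
time: 12.73
position: [0.5067, -0.0588, 0.0204]
tool_rot: [0.178, 0.984, 0.0, -0.002]
ft_force: [-3.0, 0.4, 13.2]
grip_width: 0.0398
grip_force: 10.0
```

Emit:
move_arm --commands '[{"hand":3.5,"travel":[0,0,0],"twist":[0,0,0]},{"hand":3.5,"travel":[0,0,0],"twist":[0,0,0]},{"hand":3.5,"travel":[0,0,0],"twist":[0,0,0]}]'

```text
time: 12.98
position: [0.5079, -0.0591, 0.0209]
tool_rot: [0.178, 0.984, 0.0, -0.0]
ft_force: [0.1, -0.6, -0.3]
grip_width: 0.0396
grip_force: 10.0
```

```bash
python3 go.py 0.5075 -0.0589 0.021 69.5; python3 chk.py
```

```text
t 12.98 pos [ 0.5079 -0.0591  0.0209] yang 69.5 tilt [-1.e-04  0.e+00 -1.e+00] q [-0.33  0.68  1.85 -0.    0.61 -1.55]
shift cm [ 0.04  0.01 -0.01] norm 0.04 twist z 0.0 rotvec [-0.   -0.    0.01] | ft [ 0.1 -0.6 -0.3] w 0.0396 gf 10.0
spot px 330.1 308.3 A 516.0 [(np.float64(0.044484509026279984), array([ 0.5075, -0.0591])), (0.008, array([ 0.5233, -0.0651])), (0.028, array([ 0.5146, -0.0618])), (0.036, array([ 0.5111, -0.0605])), (0.044, array([ 0.5077, -0.0592]))]
```

Emit:
move_arm --commands '[{"hand":5.5,"travel":[0,0,0],"twist":[0,0,0]},{"hand":5.5,"travel":[0,0,0],"twist":[0,0,0]},{"hand":5.5,"travel":[0,0,0],"twist":[0,0,0]},{"hand":5.5,"travel":[0,0,0],"twist":[0,0,0]},{"hand":5.5,"travel":[0,0,-1.5],"twist":[0,0,0]}]'

```text
time: 13.45
position: [0.5062, -0.0586, 0.0345]
tool_rot: [0.178, 0.984, 0.0, -0.002]
ft_force: [0.1, 0.7, -0.1]
grip_width: 0.0545
grip_force: 0.0
```

Emit:
move_arm --commands '[{"hand":6,"travel":[0,0,-3.6],"twist":[0,0,0]},{"hand":6,"travel":[0,0,-3.6],"twist":[0,0,0]},{"hand":6,"travel":[0,0,-3.6],"twist":[0,0,0]},{"hand":6,"travel":[0,0,-3.6],"twist":[0,0,0]},{"hand":6,"travel":[0,0,0],"twist":[0,0,0]}]'

```text
time: 13.87
position: [0.5124, -0.0605, 0.1869]
tool_rot: [0.178, 0.984, -0.001, 0.007]
ft_force: [0.7, -0.7, -0.3]
grip_width: 0.0597
grip_force: 0.0
```

```bash
python3 go.py 0.478 -0.318 0.18 8.8; python3 chk.py
python3 - <<'E'
from h import *
c=cam('wrist');f=c['frame'].astype(int)
W=np.zeros((480,640),bool);u,v=map(int,proj(c,(.5075,-.059,.044)));W[v-55:v+56,u-55:u+56]=1;W[285:]=0
for b in blobs(W&(f.max(2)<75),100): print('dark',(u,v),cv2.minAreaRect((np.array([onz(c,*q[0],.044)[:2] for q in b])*1000).astype(np.float32)))
E
```

```text
t 13.87 pos [ 0.5124 -0.0605  0.1869] yang 69.5 tilt [ 0.0136 -0.0047 -0.9999] q [-0.33  0.4   1.73  0.    1.   -1.55]
shift cm [ -5.77 -25.33   0.76] norm 25.99 twist z 60.7 rotvec [ 0.46  0.73 60.74] | ft [ 0.7 -0.7 -0.3] w 0.0597 gf 0.0
dark (330, 220) ((504.6305236816406, -58.11402130126953), (38.924034118652344, 41.118072509765625), 69.52152252197266)
```

The pile is neat: 39–41 mm square at 69.5°. Now go above the gauge.

Emit:
move_arm --commands '[{"hand":7,"travel":[-0.8,-3.6,0],"twist":[0,0,0]},{"hand":7,"travel":[-0.8,-3.6,0],"twist":[0,0,0]},{"hand":7,"travel":[-0.8,-3.6,0],"twist":[0,0,0]},{"hand":7,"travel":[0,0,0],"twist":[0,0,6.7]},{"hand":7,"travel":[0,0,0],"twist":[0,0,6.7]}]'

```text
time: 14.38
position: [0.4911, -0.1704, 0.178]
tool_rot: [0.296, 0.955, 0.0, -0.002]
ft_force: [-0.8, -0.6, 0.0]
grip_width: 0.0695
grip_force: 0.0
```

Emit:
move_arm --commands '[{"hand":7,"travel":[0,0,0],"twist":[0,0,6.7]},{"hand":7,"travel":[0,0,0],"twist":[0,0,6.7]},{"hand":7,"travel":[0,0,0],"twist":[0,0,6.7]},{"hand":7,"travel":[0,0,0],"twist":[0,0,6.7]},{"hand":7,"travel":[0,0,0],"twist":[0,0,6.7]}]'

```text
time: 14.8
position: [0.491, -0.1679, 0.1779]
tool_rot: [0.557, 0.83, -0.0, -0.002]
ft_force: [-0.8, 0.6, 0.1]
grip_width: 0.07
grip_force: 0.0
```

Emit:
move_arm --commands '[{"hand":7,"travel":[0,0,0],"twist":[0,0,6.7]},{"hand":7,"travel":[0,0,0],"twist":[0,0,6.7]},{"hand":7,"travel":[0,0,0],"twist":[0,0,0.4]},{"hand":7,"travel":[0,0,0],"twist":[0,0,0]}]'

```text
time: 15.13
position: [0.4915, -0.1681, 0.1785]
tool_rot: [0.65, 0.76, -0.0, -0.002]
ft_force: [0.4, -0.1, 0.3]
grip_width: 0.0701
grip_force: 0.0
```

```bash
python3 go.py 0.478 -0.318 0.18 8.8
```

```text
t 15.13 pos [ 0.4915 -0.1681  0.1785] yang 9.0 tilt [-0.0031  0.0019 -1.    ] q [-0.54  0.42  1.72 -0.    1.   -0.7 ]
shift cm [-14.6   -3.67  -0.17] norm 15.05 twist z 0.2 rotvec [-0.16 -0.13  0.17] | ft [ 0.4 -0.1  0.3] w 0.0701 gf 0.0
```

Emit:
move_arm --commands '[{"hand":7,"travel":[-2.9,-0.7,-0.2],"twist":[0,0,0]},{"hand":7,"travel":[-2.9,-0.7,-0.2],"twist":[0,0,0]},{"hand":7,"travel":[-2.9,-0.7,0],"twist":[0,0,0]},{"hand":7,"travel":[-2.9,-0.7,0],"twist":[0,0,0]},{"hand":7,"travel":[-2.9,-0.7,0],"twist":[0,0,0]}]'

```text
time: 15.55
position: [0.4795, -0.3182, 0.1833]
tool_rot: [0.649, 0.76, 0.0, -0.001]
ft_force: [0.5, -0.5, 0.1]
grip_width: 0.0699
grip_force: 0.0
```

Emit:
move_arm --commands '[{"hand":7,"travel":[0,0,0],"twist":[0,0,0]},{"hand":7,"travel":[0,0,0],"twist":[0,0,0]},{"hand":7,"travel":[0,0,0],"twist":[0,0,0]}]'

```text
time: 15.8
position: [0.4794, -0.3163, 0.1832]
tool_rot: [0.65, 0.76, 0.0, -0.001]
ft_force: [0.3, 1.3, 0.3]
grip_width: 0.0705
grip_force: 0.0
```

```bash
python3 go.py 0.478 -0.318 0.18 8.8
python3 - <<'E'
from h import *
c=cam('wrist');print([np.round(proj(c,(.478,-.318,z))) for z in(.146,.099,.038)])
g=(255*(c['frame']/255.)**.5).astype(np.uint8);cv2.imwrite('pics/w4.png',g[:,:,::-1]);np.save('w4.npy',c['frame']);np.save('w4E.npy',c['E'])
E
```

```text
t 15.8 pos [ 0.4794 -0.3163  0.1832] yang 8.9 tilt [-0.0018  0.0024 -1.    ] q [-0.78  0.48  1.58  0.    1.08 -0.93]
shift cm [-0.14 -0.17  0.32] norm 0.39 twist z 0.1 rotvec [-0.08 -0.15  0.07] | ft [0.3 1.3 0.3] w 0.0705 gf 0.0
[array([327., 268.]), array([327., 246.]), array([328., 227.])]
```

View pics/w4.png

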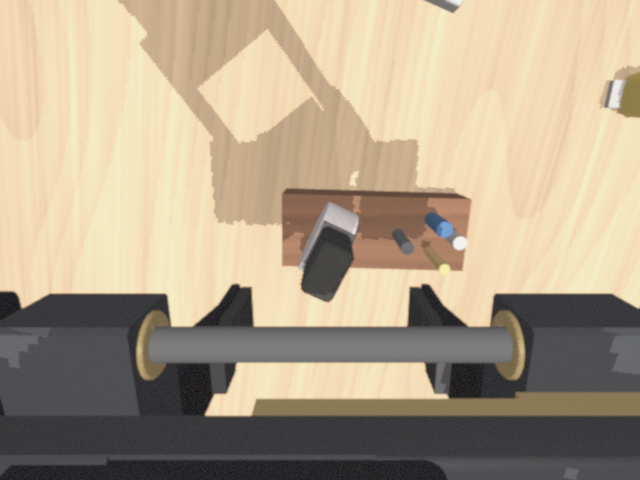

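The wrist view shows the handle at (303–352, 225–300), turned relative to the rest by roughly 20°, so I need the gauge's own yaw. I'll cast the black handle's outline from the three views onto z = 0.146 and intersect them.

```bash
cat > gz.py <<'E'
from h import *
cw=cam('wrist');cs=[]
for n,win,th in(('wrist',(200,315,290,366),40),('top0',(270,300,470,530),45),('scene0',(125,170,208,245),45)):
    if n=='wrist': c=cw
    else: c=cam(n[:-1]);c['frame']=cv2.imread('pics/'+n+'.png')[:,:,::-1]
    f=c['frame'].astype(int);W=np.zeros((480,640),bool);W[win[0]:win[1],win[2]:win[3]]=1
    b=max(blobs(W&(f.max(2)<th),30),key=cv2.contourArea);m=np.zeros((480,640),np.uint8);cv2.drawContours(m,[b],-1,1,-1)
    print(n,cv2.boundingRect(b),cv2.contourArea(b));cs.append((c,m))
X,Y=np.meshgrid(np.arange(.42,.54,.0005),np.arange(-.38,-.26,.0005))
for zz in(.143,.146):
    tot=np.ones(X.shape,bool)
    for k,(c,m) in enumerate(cs):
        f,cx,cy=K(c);P=np.stack([X,Y,np.full_like(X,zz)],-1)-c['E'][:3,3];q=P@c['E'][:3,:3]
        u=f*q[...,0]/q[...,2]+cx;v=f*q[...,1]/q[...,2]+cy
        i=cv2.remap(m.astype(np.float32),u.astype(np.float32),v.astype(np.float32),cv2.INTER_LINEAR)>.5
        tot&=i
        b=max(blobs(i,5),key=cv2.contourArea);r=cv2.minAreaRect((b*.5).astype(np.float32));print(k,'rect',np.round((.42+r[0][0]/1000,-.38+r[0][1]/1000),4),np.round(r[1],1),round(r[2],1))
    b=max(blobs(tot,5),key=cv2.contourArea);r=cv2.minAreaRect((b*.5).astype(np.float32))
    print('all',zz,np.round((.42+r[0][0]/1000,-.38+r[0][1]/1000),4),np.round(r[1],1),round(r[2],1))
s=tot[::4,::2]
for row in s[::-1]:
    t=''.join('#' if a else '.' for a in row)
    if '#' in t: print(t[40:90])
E
python3 gz.py
```

```text
wrist (301, 226, 52, 75) 2473.0
top0 (489, 278, 29, 16) 298.0
scene0 (216, 131, 16, 23) 192.0
0 rect [ 0.478  -0.3162] [44.1 24.9] 72.6
1 rect [ 0.4788 -0.3137] [47.6 25. ] 74.5
2 rect [ 0.4953 -0.3045] [74.1 28.7] 47.3
all 0.143 [ 0.4822 -0.3162] [40.3 16.6] 70.6
0 rect [ 0.4778 -0.3153] [43.5 24.6] 72.9
1 rect [ 0.4789 -0.3128] [47.7 24.9] 75.0
2 rect [ 0.497  -0.3025] [73.7 28.8] 46.8
all 0.146 [ 0.4831 -0.3148] [38.  14.9] 70.6
.........................###......................
......................########....................
.....................#########....................
....................##########....................
....................###########...................
...................#############..................
..................##############..................
.................################.................
.................##############...................
................###############...................
................##############....................
...............##############.....................
..............###############.....................
.............###############......................
.............###############......................
............################......................
............##############........................
.............#############........................
..................######..........................
```

Run:
```python
from h import *
c=cam('wrist');f=c['frame'].astype(int)
m=(f[...,0]-f[...,2]>15)&(f.max(2)<135)&(f[...,0]>40)
W=np.zeros((480,640),bool);W[180:283,270:485]=1
print('px rest',f[240,380],f[205,380],f[192,380],f[260,290],'bench',f[210,500],f[275,290],f[215,270])
b=max(blobs(cv2.morphologyEx((m&W).astype(np.uint8),cv2.MORPH_OPEN,np.ones((3,3))),500),key=cv2.contourArea)
h=cv2.convexHull(b);print(cv2.approxPolyDP(h,6,True)[:,0].tolist())
for q in cv2.approxPolyDP(h,6,True)[:,0]: print(q,np.round(onz(c,*q,.038)[:2],4),np.round(onz(c,*q,0)[:2],4))
r=cv2.minAreaRect((np.array([onz(c,*q[0],.038)[:2] for q in b])*1000).astype(np.float32));print(r)
for row in range(184,204): print(row,f[row,380],end=' ')
```

```text
px rest [118  66  43] [74 40 26] [40 25 16] [120  66  42] bench [235 193 132] [236 200 138] [144 107  71]
[[280, 193], [462, 196], [460, 267], [283, 264]]
[280 193] [ 0.4345 -0.2951] [ 0.4304 -0.3012]
[462 196] [ 0.5863 -0.2738] [ 0.5999 -0.2774]
[460 267] [ 0.6    -0.3356] [ 0.6152 -0.3463]
[283 264] [ 0.4447 -0.3572] [ 0.4418 -0.3704]
((517.2027587890625, -315.6307067871094), (159.24977111816406, 65.2912826538086), 7.3290910720825195)
184 [162 121  80] 185 [163 122  82] 186 [162 122  82] 187 [162 121  80] 188 [162 121  80] 189 [155 116  77] 190 [126  91  60] 191 [74 49 33] 192 [40 25 16] 193 [37 21 16] 194 [39 23 15] 195 [42 24 16] 196 [51 29 18] 197 [66 38 24] 198 [71 41 26] 199 [72 40 26] 200 [72 41 26] 201 [72 40 25] 202 [71 40 25] 203 [72 40 25]
```

The rest's centre is (0.517, -0.316) with yaw about 7.7°, so the bore axis is near (0.478, -0.321). The handle's closing direction is about -18°. Turn, re-measure and align.

Emit:
move_arm --commands '[{"hand":7,"travel":[-0.5,-0.2,0],"twist":[0,0,6.7]},{"hand":7,"travel":[0,0,0],"twist":[0,0,6.7]},{"hand":7,"travel":[0,0,0],"twist":[0,0,6.7]},{"hand":7,"travel":[0,0,0],"twist":[0,0,6.7]},{"hand":7,"travel":[0,0,0],"twist":[0,0,0]}]'

```text
time: 16.47
position: [0.4792, -0.3219, 0.1843]
tool_rot: [0.809, 0.588, 0.0, 0.0]
ft_force: [0.0, -0.6, 1.3]
grip_width: 0.0698
grip_force: 0.0
```

Emit:
move_arm --commands '[{"hand":7,"travel":[0,0,0],"twist":[0,0,0]},{"hand":7,"travel":[0,0,0],"twist":[0,0,0]}]'

```text
time: 16.63
position: [0.4791, -0.3222, 0.1842]
tool_rot: [0.808, 0.589, -0.0, 0.0]
ft_force: [0.2, 0.1, -0.5]
grip_width: 0.0696
grip_force: 0.0
```

```bash
python3 go.py 0.478 -0.321 0.084 -18
python3 - <<'E'
from h import *
c=cam('wrist');f=c['frame'].astype(int);W=np.zeros((480,640),bool);W[180:325,270:390]=1
b=max(blobs(W&(f.max(2)<40),200),key=cv2.contourArea);print(cv2.boundingRect(b),[np.round(proj(c,(.478,-.321,z))) for z in(.146,.1)])
m=np.zeros((480,640),np.uint8);cv2.drawContours(m,[b],-1,1,-1)
for r in range(200,325,8):
    k=np.flatnonzero(m[r]); 
    if len(k): print(r,k.min(),k.max())
E
```

```text
t 16.63 pos [ 0.4791 -0.3222  0.1842] yang -17.8 tilt [-0. -0. -1.] q [-0.79  0.49  1.57 -0.    1.08 -0.47]
shift cm [ 0.08 -0.14 10.02] norm 10.02 twist z 0.2 rotvec [0.   0.   0.21] | ft [ 0.2  0.1 -0.5] w 0.0696 gf 0.0
(310, 219, 38, 71) [array([327., 264.]), array([328., 243.])]
224 313 343
232 311 344
240 310 346
248 311 347
256 311 346
264 311 346
272 311 345
280 312 345
288 314 342
```

The handle's edges are now vertical in the picture (columns 311–346), so the alignment is good. Descend and grip.

Emit:
move_arm --commands '[{"hand":7,"travel":[0.1,-0.1,2.5],"twist":[0,0,0]},{"hand":7,"travel":[0,0,2.5],"twist":[0,0,0]},{"hand":7,"travel":[0,0,2.5],"twist":[0,0,0]},{"hand":7,"travel":[0,0,1.5],"twist":[0,0,0]},{"hand":7,"travel":[0,0,1],"twist":[0,0,0]}]'

```text
time: 17.1
position: [0.4775, -0.3204, 0.0822]
tool_rot: [0.808, 0.589, -0.0, -0.002]
ft_force: [0.3, 0.0, 1.2]
grip_width: 0.0701
grip_force: 0.0
```

Emit:
move_arm --commands '[{"hand":7,"travel":[0,0,0],"twist":[0,0,0]},{"hand":4,"travel":[0,0,0],"twist":[0,0,0]},{"hand":4,"travel":[0,0,0],"twist":[0,0,0]},{"hand":3,"travel":[0,0,0],"twist":[0,0,0]},{"hand":2,"travel":[0,0,0],"twist":[0,0,0]}]' --force 15

```text
time: 17.52
position: [0.479, -0.3219, 0.0854]
tool_rot: [0.809, 0.588, 0.0, 0.001]
ft_force: [-0.6, -0.8, 0.2]
grip_width: 0.0507
grip_force: 0.0
```

Emit:
move_arm --commands '[{"hand":1.5,"travel":[0,0,0],"twist":[0,0,0]},{"hand":1.5,"travel":[0,0,0],"twist":[0,0,0]},{"hand":1.5,"travel":[0,0,0],"twist":[0,0,0]},{"hand":1.5,"travel":[0,0,0],"twist":[0,0,0]},{"hand":1.5,"travel":[0,0,0],"twist":[0,0,0]}]' --force 40

```text
time: 17.93
position: [0.4783, -0.3213, 0.0843]
tool_rot: [0.809, 0.588, -0.0, 0.0]
ft_force: [-0.7, -0.2, 1.1]
grip_width: 0.0216
grip_force: 39.9
```

```bash
python3 go.py 0.5075 -0.059 0.17 -18
```

```text
t 17.93 pos [ 0.4783 -0.3213  0.0843] yang -18.0 tilt [-0.e+00 -1.e-04 -1.e+00] q [-0.79  0.62  1.66 -0.    0.86 -0.47]
shift cm [25.85 -5.32 -8.58] norm 27.75 twist z 0.0 rotvec [-0.    0.    0.02] | ft [-0.7 -0.2  1.1] w 0.0216 gf 39.9
```

Gripped at 22 mm. Lift straight up and carry it to a point above the pile.

Emit:
move_arm --commands '[{"hand":1.5,"travel":[0,0,-1],"twist":[0,0,0]},{"hand":1.5,"travel":[0,0,-1.5],"twist":[0,0,0]},{"hand":1.5,"travel":[0,0,-1.5],"twist":[0,0,0]},{"hand":1.5,"travel":[0,0,-1.5],"twist":[0,0,0]},{"hand":1.5,"travel":[0,0,-1.5],"twist":[0,0,0]}]'

```text
time: 18.35
position: [0.478, -0.3209, 0.1549]
tool_rot: [0.809, 0.588, -0.0, -0.001]
ft_force: [1.2, -0.5, -1.5]
grip_width: 0.0216
grip_force: 39.9
```

Emit:
move_arm --commands '[{"hand":1.5,"travel":[0,0,-1.5],"twist":[0,0,0]},{"hand":1.5,"travel":[0,0,0],"twist":[0,0,0]},{"hand":1.5,"travel":[1,-0.2,0],"twist":[0,0,0]},{"hand":1.5,"travel":[2,-0.4,0],"twist":[0,0,0]},{"hand":1.5,"travel":[2.4,-0.5,0],"twist":[0,0,0]}]'

```text
time: 18.77
position: [0.4838, -0.2659, 0.168]
tool_rot: [0.81, 0.587, -0.0, -0.001]
ft_force: [0.7, 0.2, -3.3]
grip_width: 0.0218
grip_force: 39.9
```

Emit:
move_arm --commands '[{"hand":1.5,"travel":[2.4,-0.5,0],"twist":[0,0,0]},{"hand":1.5,"travel":[2.4,-0.5,0],"twist":[0,0,0]},{"hand":1.5,"travel":[2.4,-0.5,0],"twist":[0,0,0]},{"hand":1.5,"travel":[2.4,-0.5,0],"twist":[0,0,0]},{"hand":1.5,"travel":[2.4,-0.5,0],"twist":[0,0,0]}]'

```text
time: 19.18
position: [0.4964, -0.1421, 0.1678]
tool_rot: [0.809, 0.588, -0.001, -0.002]
ft_force: [0.0, -0.5, -2.7]
grip_width: 0.0217
grip_force: 39.9
```

Emit:
move_arm --commands '[{"hand":1.5,"travel":[2.4,-0.5,0],"twist":[0,0,0]},{"hand":1.5,"travel":[2.2,-0.5,0],"twist":[0,0,0]},{"hand":1.5,"travel":[2,-0.4,0],"twist":[0,0,0]},{"hand":1.5,"travel":[1.8,-0.3,0],"twist":[0,0,0]},{"hand":1.5,"travel":[0,0,0],"twist":[0,0,0]}]'

```text
time: 19.6
position: [0.5056, -0.0551, 0.1678]
tool_rot: [0.808, 0.589, -0.001, -0.003]
ft_force: [-0.3, 0.2, -3.7]
grip_width: 0.0216
grip_force: 39.9
```

Emit:
move_arm --commands '[{"hand":1.5,"travel":[0,0,0],"twist":[0,0,0]},{"hand":1.5,"travel":[0,0,0],"twist":[0,0,0]},{"hand":1.5,"travel":[0,0,0],"twist":[0,0,0]}]'

```text
time: 19.85
position: [0.5072, -0.06, 0.1687]
tool_rot: [0.809, 0.588, -0.0, -0.0]
ft_force: [-0.0, -0.2, -2.6]
grip_width: 0.022
grip_force: 39.9
```

```bash
python3 go.py 0.5075 -0.059 0.1165 -18;python3 - <<'E'
from h import *
o=robot.get_obs();p=o['position'];S={}
for n in('top','scene'):
    c=cam(n);S[n]=c['frame'];print(n,[np.round(proj(c,(.5075,-.059,z)),1) for z in(.028,.044)],[np.round(proj(c,p-[0,0,d]),1) for d in(.0723,.043,0)])
    np.save(n+'5.npy',c['frame'])
u,v=440//2,0
a=S['scene'][130:250,250:390];g=(255*(a/255.)**.5).astype(np.uint8);cv2.imwrite('pics/s5.png',cv2.resize(g,None,fx=5,fy=5,interpolation=cv2.INTER_CUBIC)[:,:,::-1])
E
```

```text
t 19.85 pos [ 0.5072 -0.06    0.1687] yang -18.0 tilt [-9.e-04  1.e-04 -1.e+00] q [-0.34  0.42  1.75 -0.    0.97 -0.02]
shift cm [0.11 0.   5.22] norm 5.22 twist z -0.0 rotvec [-0.05  0.01 -0.02] | ft [-0.  -0.2 -2.6] w 0.022 gf 39.9
top [array([351.7, 273.9]), array([352.1, 273.7])] [array([354.2, 273.1]), array([355.1, 272.6]), array([356.6, 271.9])]
scene [array([312.5, 217. ]), array([312.4, 213.2])] [array([311.5, 200.1]), array([311.1, 192.4]), array([310.5, 180.6])]
```

View pics/s5.png

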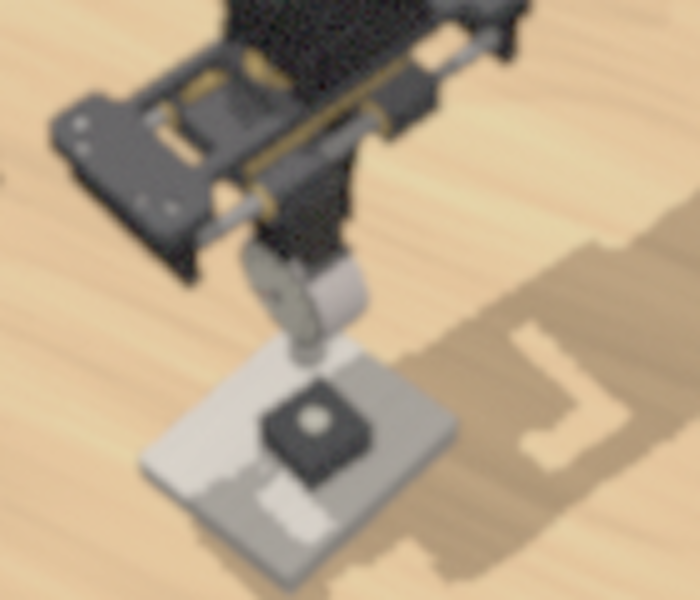

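The foot's centre at about (312,200) matches the prediction of (311.5,200.1), and the white spot is at (313,214). Lower to just above contact.

Emit:
move_arm --commands '[{"hand":1.5,"travel":[0.1,0,1.3],"twist":[0,0,0]},{"hand":1.5,"travel":[0,0,1.3],"twist":[0,0,0]},{"hand":1.5,"travel":[0,0,1.1],"twist":[0,0,0]},{"hand":1.5,"travel":[0,0,0.7],"twist":[0,0,0]},{"hand":1.5,"travel":[0,0,0.2],"twist":[0,0,0]}]'

```text
time: 20.37
position: [0.5071, -0.059, 0.122]
tool_rot: [0.809, 0.587, -0.001, -0.001]
ft_force: [-0.3, -0.3, -2.5]
grip_width: 0.0215
grip_force: 39.9
```

Emit:
move_arm --commands '[{"hand":1.5,"travel":[0,0,0],"twist":[0,0,0]},{"hand":1.5,"travel":[0,0,0],"twist":[0,0,0]},{"hand":1.5,"travel":[0,0,0],"twist":[0,0,0]}]'

```text
time: 20.62
position: [0.5084, -0.0589, 0.1237]
tool_rot: [0.809, 0.588, 0.0, 0.001]
ft_force: [-1.0, -0.2, -1.7]
grip_width: 0.0217
grip_force: 39.9
```

Emit:
move_arm --commands '[{"hand":1.5,"travel":[0,0,0.1],"twist":[0,0,0]},{"hand":1.5,"travel":[0,0,0.1],"twist":[0,0,0]},{"hand":1.5,"travel":[0,0,0],"twist":[0,0,0]},{"hand":1.5,"travel":[0,0,0],"twist":[0,0,0]}]'

```text
time: 20.95
position: [0.5079, -0.0586, 0.1213]
tool_rot: [0.809, 0.588, 0.0, 0.0]
ft_force: [0.7, 0.3, -3.0]
grip_width: 0.0218
grip_force: 39.9
```

```bash
python3 go.py 0.5075 -0.059 0.1163 -18
```

```text
t 20.95 pos [ 0.5079 -0.0586  0.1213] yang -18.0 tilt [ 2.e-04 -0.e+00 -1.e+00] q [-0.33  0.5   1.8   0.    0.85 -0.02]
shift cm [-0.06 -0.02  0.5 ] norm 0.5 twist z 0.0 rotvec [ 0.01 -0.    0.03] | ft [ 0.7  0.3 -3. ] w 0.0218 gf 39.9
```

Emit:
move_arm --commands '[{"hand":1.5,"travel":[0,0,0.1],"twist":[0,0,0]},{"hand":1.5,"travel":[0,0,0.1],"twist":[0,0,0]},{"hand":1.5,"travel":[0,0,0.1],"twist":[0,0,0]},{"hand":1.5,"travel":[0,0,0],"twist":[0,0,0]},{"hand":1.5,"travel":[0,0,0],"twist":[0,0,0]}]'

```text
time: 21.37
position: [0.508, -0.0586, 0.1182]
tool_rot: [0.809, 0.588, 0.0, 0.0]
ft_force: [-0.5, 0.7, -1.1]
grip_width: 0.0215
grip_force: 39.9
```

Emit:
move_arm --commands '[{"hand":1.5,"travel":[0,0,0.05],"twist":[0,0,0]},{"hand":1.5,"travel":[0,0,0.05],"twist":[0,0,0]},{"hand":1.5,"travel":[0,0,0],"twist":[0,0,0]},{"hand":1.5,"travel":[0,0,0],"twist":[0,0,0]}]'

```text
time: 21.7
position: [0.508, -0.0586, 0.1174]
tool_rot: [0.809, 0.588, 0.0, 0.0]
ft_force: [0.2, 0.4, 1.3]
grip_width: 0.0219
grip_force: 39.9
```

The pin is about 1.2 mm in (press ≈ 3.9 N). Continue gently.

Emit:
move_arm --commands '[{"hand":1.5,"travel":[0,0,0.05],"twist":[0,0,0]},{"hand":1.5,"travel":[0,0,0.05],"twist":[0,0,0]},{"hand":1.5,"travel":[0,0,0],"twist":[0,0,0]},{"hand":1.5,"travel":[0,0,0],"twist":[0,0,0]}]'

```text
time: 22.03
position: [0.508, -0.0586, 0.1164]
tool_rot: [0.809, 0.588, 0.0, 0.0]
ft_force: [-0.7, 0.1, 4.0]
grip_width: 0.0216
grip_force: 39.9
```

Emit:
move_arm --commands '[{"hand":1.5,"travel":[0,0,0.03],"twist":[0,0,0]},{"hand":1.5,"travel":[0,0,0],"twist":[0,0,0]},{"hand":1.5,"travel":[0,0,0],"twist":[0,0,0]},{"hand":1.5,"travel":[0,0,0],"twist":[0,0,0]}]'

```text
time: 22.37
position: [0.508, -0.0586, 0.1162]
tool_rot: [0.809, 0.588, 0.0, 0.0]
ft_force: [-0.5, -0.4, 5.7]
grip_width: 0.0218
grip_force: 39.9
```

```bash
python3 go.py 0.5075 -0.059 0.1163 -18
```

```text
t 22.37 pos [ 0.508  -0.0586  0.1162] yang -18.0 tilt [ 4.e-04 -2.e-04 -1.e+00] q [-0.33  0.51  1.8  -0.    0.84 -0.02]
shift cm [-0.05 -0.04 -0.01] norm 0.06 twist z 0.0 rotvec [0.02 0.   0.02] | ft [-0.5 -0.4  5.7] w 0.0218 gf 39.9
```

Emit:
move_arm --commands '[{"hand":1.5,"travel":[0,0,0.02],"twist":[0,0,0]},{"hand":1.5,"travel":[0,0,0],"twist":[0,0,0]},{"hand":1.5,"travel":[0,0,0],"twist":[0,0,0]},{"hand":1.5,"travel":[0,0,0],"twist":[0,0,0]}]'

```text
time: 22.7
position: [0.508, -0.0586, 0.1162]
tool_rot: [0.809, 0.588, 0.0, 0.0]
ft_force: [-0.9, 1.0, 7.6]
grip_width: 0.0216
grip_force: 39.9
```

Emit:
move_arm --commands '[{"hand":1.5,"travel":[0,0,0],"twist":[0,0,0]},{"hand":1.5,"travel":[0,0,0],"twist":[0,0,0]},{"hand":1.5,"travel":[0,0,0],"twist":[0,0,0]},{"hand":1.5,"travel":[0,0,0],"twist":[0,0,0]}]'

```text
time: 23.03
position: [0.5081, -0.0586, 0.1162]
tool_rot: [0.809, 0.588, 0.0, 0.0]
ft_force: [-0.8, -0.1, 8.0]
grip_width: 0.0218
grip_force: 39.9
```

The press is about 10 N, the height has stopped falling (the foot is seated), and the gauge is upright. Hand in.

```bash
python3 -c "
from rig import robot
print(robot.hand_in())"
```

```text
the job is handed in; nothing more can be done
None
```

I handed the job in (no verdict came back) with three pads piled in line on the block, one loose pad left untouched, and the gauge held upright on the top pad's white spot at about 10 N with its foot seated. I did not go near the tape measure, screwdriver or jar.

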